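# Clear an upended cell from a gravity feed chute and latch its cover

### The job

One battery cell stands on end against the throat of the sloping feed chute and holds back the four cells lying behind it. Lift it out so that the others roll down to the end stop, set it down (do not drop it) in the black reject tray, then fold the chute's cover shut, flip the draw latch's wire loop over the hook on the cover, and push the lever down past its toggle point until it lies home. Leave the multimeter, the solder spool and the screwdriver where they are.

Things in the scene. Friction and masses are not known exactly. Their poses are not given: they have to be found in the camera images.
- chute: Sloping bare-metal trough of the cell feeder, fixed on a stand. Origin: on its floor at the foot of the end stop (lower end), mid-width, 60 mm above the bench. y runs uphill along the floor (0.2 rad above level), z square to the floor, x across, from the cover's hinge side to the latch side. Inside 72 mm wide, 158 mm long. End stop 14 mm high, walls 10 mm up to y = 40 mm, 21.5 mm above.
- throat (a point): Middle of the underside of the throat strap, a flat bar across the trough at y 40 to 50 mm, z 22 to 26 mm in the chute's frame. Lying cells roll under it, a standing one is caught by it.
- jammed_cell: The jammed battery cell: cylinder 18.4 mm in diameter, 65 mm long, 46 g, the same plain wrap as the others. It stands square to the chute's floor against the uphill side of the throat strap, up to 12 mm either side of mid-width; the first lying cell touches it from behind. Origin: centre of its lower end; z along its axis.
- jammed_cell_mid (a point): Middle of the jammed cell's axis, 32.5 mm from either end.
- jammed_cell_top (a point): Centre of the jammed cell's upper end, 65 mm from its origin.
- cell_1_mid (a point): Middle of cell 1 of the four lying behind the jam (1 is the lowest): 18.4 mm in diameter, 65 mm long, lying across the chute, free to roll down. Fed home, its middle is at y 9 mm, z 9 mm in the chute's frame.
- cell_2_mid (a point): Middle of cell 2 of the four lying behind the jam (1 is the lowest): 18.4 mm in diameter, 65 mm long, lying across the chute, free to roll down. Fed home, its middle is at y 28 mm, z 9 mm in the chute's frame.
- cell_3_mid (a point): Middle of cell 3 of the four lying behind the jam (1 is the lowest): 18.4 mm in diameter, 65 mm long, lying across the chute, free to roll down. Fed home, its middle is at y 46 mm, z 9 mm in the chute's frame.
- cell_4_mid (a point): Middle of cell 4 of the four lying behind the jam (1 is the lowest): 18.4 mm in diameter, 65 mm long, lying across the chute, free to roll down. Fed home, its middle is at y 64 mm, z 9 mm in the chute's frame.
- reject_tray: Open black plastic tray, loose, 100 mm (x) by 130 mm (y) by 25 mm high, walls and floor 3 mm, on the bench to the left or right of the feeder. Origin: centre of its underside.
- cover (a joint): Angle of the chute's cover, rad: 0 = shut, 2.15 = fully back; starts near 2, leaning back beyond upright to the chute's -x side. Metal plate with clear window, 85 mm across, 104 mm along the chute (y 55 to 159 mm), 3 mm thick, 0.17 kg. Stiff hinge (0.045 N m): it stays where it is left near upright and sinks shut by itself from below about 0.8 rad.
- cover_hinge (a point): Middle of the cover's hinge line, which runs along the chute's y at x -42.5, z 21.5 mm in its frame. Shut, the cover's top face is at z 25 mm.
- cover_edge (a point): Middle of the cover's edge far from the hinge, on its top face, 85.5 mm from the hinge line. From here a flange 22 mm long is turned down at 45 degrees; shut, it continues the fixed 45 degree metal shoulder below it that carries the latch.
- keeper: Latch hook on the cover's flange. Origin: middle of the flange's upper edge. x down along the flange, y along the chute, z square out of the flange. The hook is a steel post 20 mm wide (y), 4 mm thick, at x 13 mm, 10 mm high, raked 20 degrees towards the upper edge. Hooked, the loop's bar lies on the flange on the upper-edge side of the post (bar centre x 0 to 11, z 2 mm; drawn tight x 11 mm).
- lever (a joint): Latch lever's angle, rad: 0 = shut, lying along the 45 degree shoulder, pointing down and outwards; grows as it lifts, stop at 2.35; toggle point at 0.25. Starts at 1.85 to 2.25 (steeply up), held by slight friction (0.022 N m). In the chute's x-z plane it points at (value - 0.785 rad) from +x towards +z. With the loop hooked it goes taut near 1.4; the tip then needs about 3 to 4 N until the toggle point.
- lever_pivot (a point): Middle of the lever's pivot axis, which runs along the chute's y (at x 83, y 107, z 0 mm in its frame), 10 mm off the shoulder.
- lever_tip (a point): Middle of the lever's free end, 42 mm from its pivot, on its slightly bent-up lip, on the face that looks away from the shoulder when shut. The lever is a steel plate 24 mm wide and 4 mm thick.
- loop (a joint): Angle of the wire loop relative to the lever, rad: 0 = along the lever towards its tip; grows as it swings over towards the hook (1.3 to 1.9 when it lies on the flange with the lever up, about 3.25 when all is shut). At the start it rests at its stop at -0.6, on the outer side (+x) of the lever. It swings almost freely: past upright it falls onto the cover's flange.
- loop_pivot (a point): Middle of the loop's pivot axis on the lever, 12 mm from the lever's pivot, 0.25 rad below the lever's direction (at lever angle minus 0.25). Parallel to the lever's pivot.
- loop_bar (a point): Middle of the loop's cross bar, a steel wire 4 mm thick, 41 mm long, along the chute's y, 42.5 mm from the loop's pivot. The loop's two legs straddle the lever and the hook; 45 mm over their outsides, 37 mm between them.
- loop_spring (a joint): Stretch of the loop's springs, m: 0 = slack, about 0.004 to 0.005 when the latch is drawn shut (5000 N/m).
- multimeter: Bystander: grey hand-held multimeter lying on the bench, 185 x 88 x 46 mm, on the other side of the feeder from the tray. Origin: centre of its underside.
- solder_spool: Bystander: spool of solder standing on the bench, 58 mm in diameter, 46 mm high. Origin: centre of its underside.
- screwdriver: Bystander: screwdriver lying on the bench, 160 mm long. Origin under its middle.
There are look-alikes about, which are no part of the job. What is shaped like the part that bears cell_4_mid but pink or red is not meant. What is shaped like the jammed_cell but turquoise is not meant.

How it is judged:
By the outcome, as a careful person would: the job done as asked, in the order asked, and still so for the second after the job is handed in, with the robot touching nothing.
It also fails if it takes over 70 s, if anything falls off the work surface, if the arm or the gripper's body presses on something with over 40 N, if the wrist force passes 120 N, or if a joint passes its speed limit or range.

### The arm

A 6-joint arm with a two-finger parallel gripper is mounted at the origin on the work surface. World frame = base frame: x ahead of the robot, y to its left, z up, the work surface at z = 0. Lengths are in mm, angles in rad, forces in N, time in s.
With the tool pointing down it reaches from about 350 to 875 mm from the base axis. Payload 4.2 kg.
Tool frame: the origin (TCP) lies midway between the tips of the shut fingers; the grasp point (between the pads) lies 19 mm behind it (arm.grasp_offset is the distance from the TCP to the grasp point, in mm); z points along the fingers, y is the direction in which the jaws open and shut (so a half turn about z gives the same grasp; the last joint's range is limited). The gripper opens to 85 mm and grips with 20 to 120 N. Pads are 22 mm wide; open, the fingers measure 114 mm over their backs; the gripper's body (76 mm by 85 mm) begins 54 mm behind the grasp point. The pads swing forward as they close: fully open they stand 13 mm farther back than shut.
Start: joints at [-1.027, 0.385, 0.008, 0, -1.194, -0.259], TCP at [175.62, -599.797, 231.312] pointing down, gripper open.
Joint ranges: [-3.14, 3.14], [-1.21, 2.06], [-1.07, 1.41], [-3.16, 2.05], [-2.99, -0.16], [-3.1, 3.1]. Speed limits (rad/s): [2.79, 2.79, 3.14, 3.14, 3.14, 3.14].

### API

Orientations are given as a unit quaternion [x, y, z, w].
In Python, from bench import arm gives the robot as it stands.
- The arm moves only by the tool move_arm, never from a script. Its argument "moves" is a list of rows, each an object with "gripper": the gripper's target within -1 to 1 (fully open at 1, half-way at 0, shut at -1); "xyz": the shift along the tool's x, y, z in cm, a list of three; "angular": the turn, a rotation vector about the tool's x, y, z in rad, a list of three. In form: [{"gripper": gripper, "xyz": [dx, dy, dz], "angular": [wx, wy, wz]}, ...]. A call has 1 to 10 rows; each row is the pose to reach, as a shift and turn from the pose commanded when the call began, along the tool's axes at that moment; what a row does not reach only later rows make up. A row lasts 1/8 s, in which the tool goes at most 62.5 mm and 10.7 degrees, less where a joint would pass 70% of its speed; a pose out of reach is approached as far as the arm can. A call with a gripper value outside its range is refused whole. The fingers move at their own pace and stop on an object; the grip force is fixed at half the most. Time passes only in rows, so rows that repeat a pose let the fingers close. It gives the time, the measured TCP pose, the force and the opening at its end, in the units of the state.
- arm.read_state(): the state, without advancing time (a new reading comes with each control period).
- arm.get_image(name): name is "side" or "top" or "wrist"; returns (picture, depth): 400x640x3 uint8, blue, green, red; 400x640 float32, mm along the optical axis (not along the pixel's ray), 0 where there is no reading.
- arm.get_calibration(name): a dict with "camera_matrix" (3x3 intrinsics, pixels), "k1" (the pictures are not rectified: a ray, as slopes to the right and down, at radius r is drawn at 1 + k1 r^2 times it, then the intrinsics apply), "R" (3x3) and "t" (3): a world point X has camera coordinates R X + t. Camera axes: x right, y down, z forward; pixel columns grow to the right and rows downward; lengths in mm; the calibration is good to about 2 mm. A picture is of the moment at which its call begins: read the wrist's pose just before it. get_calibration takes no time and is no camera call; for the wrist camera it gives the pose at the moment of the call.
- arm.job_done(): hands the job in, once; it reports no verdict.
The state is a dict: "clock": time; "joints": joint angles; "joint_vel": joint speeds; "joint_efforts": joint torques, N m; "position": TCP position; "ee_rot": TCP orientation; "contact_force": force on the tool from outside, world axes, zero at the start; "wrist_torque": the same for the moment, N m; "gripper_width": finger opening in mm.
Only numpy, scipy, OpenCV 4.12 (cv2) and the standard library are available. Lean on these libraries where they do the work, as an engineer would, in place of code of your own. Each camera call takes 0.05 s, during which the arm holds its last target. There are 200 camera calls.

## Working session

There is one attempt and no reset: what is moved stays moved. The work goes in short steps, Python scripts to look and compute and a tool call to move; the robot and the scene stay as the last step left them, time stands still between calls to the robot, and variables do not carry over. Pictures are saved under pics/ and viewed, about 8 in all and at most 12, crops included, and the job is handed in when it is done.

Besides the shell and the picture viewer there is one more tool, called as name([rows], argument=value, ...), one row to a line, values as JSON. move_arm: Moves the arm, as the interface text tells. Its arguments: {"type":"object","properties":{"moves":{"type":"array","items":{"type":"object","properties":{"gripper":{"type":"number"},"xyz":{"type":"array","items":{"type":"number"}},"angular":{"type":"array","items":{"type":"number"}}}}}},"required":["moves"]}

```bash
mkdir -p pics; ls; cat > h.py <<'E'
import numpy as np, cv2, pickle, os
from scipy.spatial.transform import Rotation as Ro
from bench import arm
def grab(name,fn):
    c=arm.get_calibration(name); im,d=arm.get_image(name)
    cv2.imwrite(f'pics/{fn}.png',im); pickle.dump((c,im,d),open(f'pics/{fn}.pkl','wb')); return c,im,d
def load(fn): return pickle.load(open(f'pics/{fn}.pkl','rb'))
def ray(c,u,v):
    K=c['camera_matrix'];R=np.array(c['R']);t=np.array(c['t']);k=c['k1']
    q=np.array([(u-K[0][2])/K[0][0],(v-K[1][2])/K[1][1]]);s=q.copy()
    for _ in range(20): s=q/(1+k*(s@s))
    return -R.T@t, R.T@np.array([s[0],s[1],1.])
def onz(c,u,v,z):
    o,d=ray(c,u,v); return o+d*(z-o[2])/d[2]
def at(c,d,u,v):
    o,r=ray(c,u,v); return o+r*float(d[int(v),int(u)])
def cloud(c,d):
    K=np.array(c['camera_matrix']);h,w=d.shape
    u,v=np.meshgrid(np.arange(w),np.arange(h)); q=np.stack([(u-K[0,2])/K[0,0],(v-K[1,2])/K[1,1]],-1);s=q.copy()
    for _ in range(10): s=q/(1+c['k1']*(s**2).sum(-1,keepdims=True))
    P=np.dstack([s,np.ones((h,w))])*d[...,None]
    return (P-np.array(c['t']))@np.array(c['R'])
def proj(c,X):
    p=np.array(c['R'])@np.array(X)+np.array(c['t']);s=p[:2]/p[2];s=s*(1+c['k1']*(s@s));K=c['camera_matrix']
    return np.array([K[0][0]*s[0]+K[0][2],K[1][1]*s[1]+K[1][2]])
def st():
    s=arm.read_state();print({k:np.round(v,3) for k,v in s.items() if k in('clock','position','ee_rot','contact_force','gripper_width','joints')});return s
E
python3 - <<'E'
from h import *
st()
a=grab('top','top0')
b=grab('side','side0')
for c in (a[0],b[0]): print(np.round(c['camera_matrix'],0).tolist(),c['k1'],(-np.array(c['R']).T@c['t']).round())
print(arm.grasp_offset)
E
```

```text
pics
{'clock': np.float64(0.0), 'joints': array([-1.027e+00,  3.860e-01,  7.000e-03, -1.000e-03, -1.194e+00,
       -2.590e-01]), 'position': array([ 175.448, -599.243,  230.187]), 'ee_rot': array([-0.142,  0.99 ,  0.001, -0.   ]), 'contact_force': array([-0.025,  0.227, -0.699]), 'gripper_width': np.float64(85.364)}
[[491.0, 0.0, 327.0], [0.0, 491.0, 201.0], [0.0, 0.0, 1.0]] -0.0978835016622926 [ 435.   29. 1113.]
[[392.0, 0.0, 318.0], [0.0, 392.0, 201.0], [0.0, 0.0, 1.0]] -0.03274062822808594 [ 444. -576.  752.]
18.700000000000003
```

View pics/top0.png

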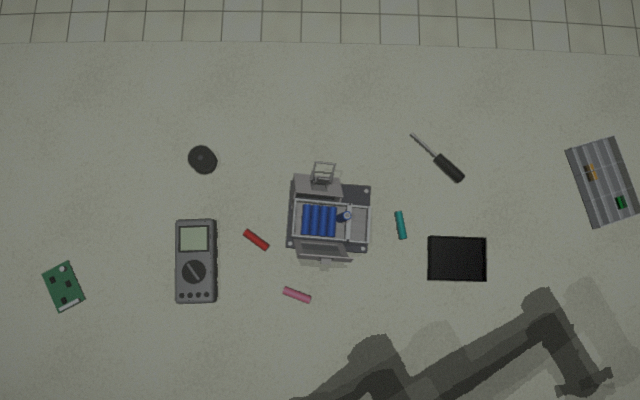

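View pics/side0.png

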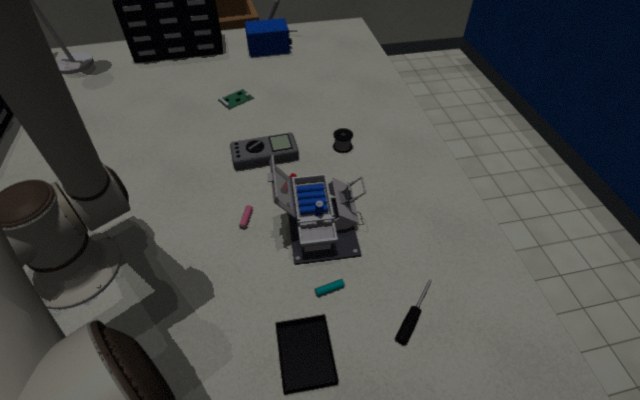

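The top view shows the feeder at about (325,218), with its uphill end to the left (world +y). The latch is up (world +x) and the cover is down. The black tray is at (457,258), the multimeter at (196,260), and the jammed cell at (345,215). The side view shows the same layout. Next I'll crop closer.

```bash
python3 - <<'E'
from h import *
c,im,d=load('top0'); c2,im2,d2=load('side0')
a=cv2.resize(im[150:275,270:390],None,fx=4.6,fy=4.6,interpolation=cv2.INTER_CUBIC)[:575,:]
b=cv2.resize(im2[150:270,250:380],None,fx=4.6,fy=4.6,interpolation=cv2.INTER_CUBIC)
cv2.imwrite('pics/crop0.png',np.hstack([cv2.resize(a,(400,417)),cv2.resize(b,(400,369),interpolation=cv2.INTER_AREA).copy() if 0 else cv2.copyMakeBorder(cv2.resize(b,(400,369)),0,48,0,0,cv2.BORDER_CONSTANT)]))
P=cloud(c,d)
# blue cells
hsv=cv2.cvtColor(im,cv2.COLOR_BGR2HSV)
m=cv2.inRange(hsv,(105,120,40),(125,255,255)); m[:150]=0;m[275:]=0;m[:,:270]=0;m[:,390:]=0
n,l,s,ce=cv2.connectedComponentsWithStats(m)
for i in range(1,n):
    if s[i,4]>15: print(s[i],ce[i],P[l==i].mean(0).round(1), P[l==i][:,2].max())
# tray
g=cv2.inRange(im,(0,0,0),(35,35,35)); g[:, :410]=0; g[:,500:]=0; g[:225]=0; g[290:]=0
cn=max(cv2.findContours(g,0,2)[0],key=cv2.contourArea); r=cv2.minAreaRect(cn); print('tray',r)
for p in cv2.boxPoints(r): print(onz(c,*p,25).round(1))
print('traycentre', onz(c,*r[0],25).round(1), at(c,d,*r[0]).round(1))
for row in range(160,265,4): print(row,' '.join(f'{z:4.0f}' for z in P[row,284:380:4,2]))
E
```

```text
[301 204  36  33 955] [318.62617801 220.16230366] [551.5  19.3  97.9] 1112.8659961601843
tray ((456.5, 258.0), (44.0, 57.0), 90.0)
[ 527.2 -226.9   25. ]
[ 528.4 -358.1   25. ]
[ 429.7 -354.9   25. ]
[ 429.5 -225.3   25. ]
traycentre [ 478.5 -290.8   25. ] [ 479.3 -296.7    4.8]
160   -0    2   -2   -3   -2   -0   -1   -2   -1   -0    3   -3    0   -1    2   -0   -2   -0   -1   -2   -1   -0   -1    1
164   -3   -2   -2    1   -3   -0    4    1    2   -3   -2    1  120    0   -1    2    2   -2   -5    0   -1   -2   -3   -2
168   -0   -2    1   -1   -2   -2   -2   -4   -2    1    1    0  106   -4   -0   -5   -2   -2    1   -5   -2   -1   -1   -2
172   -0   -1   -4    1   -2    1   -1  110    1   -1   -1   -1  103    2   -4   -1   -3   -4    2   -2    1   -2   -0   -1
176   -5   -6   -3   57   59   51   48  101   43   39   36   -2   97    0   -2   -3   -3    5    0   -1   -5   -1   -5   -5
180    0   -4   43   66   64   61   60   86   99  104  103 1113   41   40   -3   -3    0   -1   -2    1    2    1   -2   -0
184   -1    1   46   82   76   73   69   91   69   68   73   57   52   47   
[... 1827 characters left out ...]
  118  118  112  109  109  103  103    8    8   10    6    9    7    2    1    1
248   -1    1   -4  154  142  143  141  140  134  131  129  131  125  121  123  117    6    4    9    8   13    0   -2   -0
252   -0   -2   -4  170  165  159  157  155  152  150  145  141  142  137  136  131   -3   -4    7    6    6   -3   -3   -4
256   -3   -1    2   -2  198  195  194  197  197  197  195  192  192  190  151  154    2    1   -5   -1   -3   -0   -1   -3
260   -3   -1   -1    0   -5   -3   -1   -1    0  188  192  186  173  172 1113  175  175    1   -3   -0   -2   -2    2    1
264   -0   -2   -5   -3   -5   -0   -0    0    1   -1   -1   -1   -3    0   -2   -0   -2   -7   -2   -0   -1   -4   -1   -2
```

View pics/crop0.png

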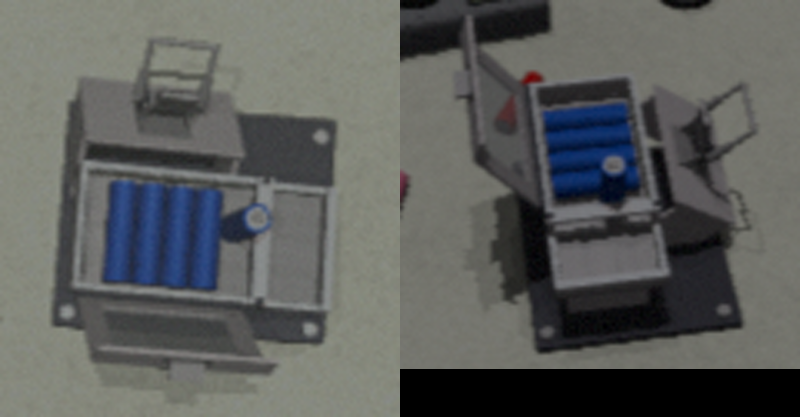

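```bash
cat >> h.py <<'E'
def chR(yaw): return Ro.from_euler('z',yaw)*Ro.from_euler('x',.2)
def toolR(yaw): # tool y uphill, z into floor
    return chR(yaw)*Ro.from_euler('x',np.pi)*Ro.from_euler('z',np.pi)
def step(p,R,s=None):
    s=s or arm.read_state(); r0=Ro.from_quat(s['ee_rot'])
    x=r0.inv().apply(np.array(p)-s['position'])/10; w=(r0.inv()*R).as_rotvec()
    print('xyz cm',x.round(2),'ang',w.round(3),'rows>=',max(np.linalg.norm(x)/6.25,np.degrees(np.linalg.norm(w))/10.7).round(1))
E
python3 - <<'E'
from h import *
c,im,d=load('top0')
A=onz(c,349.5,204,94.4);B=onz(c,347.4,240,94.4);print(A,B)
u=A-B;yaw=np.arctan2(u[1],u[0]);print('yaw',yaw)
M=chR(yaw); O=(A+B)/2-M.apply([0,45,26]);print('origin',O)
w=arm.get_calibration('wrist');s=st();r=Ro.from_quat(s['ee_rot'])
pc=-np.array(w['R']).T@w['t'];print('cam in tool',r.inv().apply(pc-s['position']).round(1));print((r.inv().as_matrix()@np.array(w['R']).T).round(2))
step(O+M.apply([60,80,300]),toolR(yaw),s)
E
```

```text
[586.85811822 -45.09018322  94.4       ] [511.12602658 -41.0101158   94.4       ]
yaw -0.053822979170637074
origin [546.89734684 -81.93135712  59.97814909]
{'clock': np.float64(0.1), 'joints': array([-1.027,  0.385,  0.007, -0.   , -1.194, -0.259]), 'position': array([ 175.453, -599.3  ,  230.337]), 'ee_rot': array([-0.142,  0.99 ,  0.001, -0.   ]), 'contact_force': array([ 0.14 ,  0.322, -1.345]), 'gripper_width': np.float64(85.217)}
cam in tool [ 7.590e+01 -1.000e-01 -1.429e+02]
[[ 0.   -0.95 -0.3 ]
 [ 1.    0.    0.  ]
 [-0.   -0.3   0.95]]
xyz cm [-56.46  39.03 -13.88] ang [-0.196 -0.034  0.337] rows>= 11.2
```

```bash
python3 - <<'E'
from h import *
O=np.array([546.9,-81.9,60]);M=chR(-.054)
step(O+M.apply([-25,80,200]),toolR(-.054))
E
```

```text
xyz cm [-49.11  43.71  -4.08] ang [-0.196 -0.034  0.337] rows>= 10.5
```

move_arm([
  {"gripper": 1, "xyz": [-49.1, 43.7, -4.1], "angular": [-0.196, -0.034, 0.337]},
  {"gripper": 0.1, "xyz": [-49.1, 43.7, -4.1], "angular": [-0.196, -0.034, 0.337]},
  {"gripper": 0.1, "xyz": [-49.1, 43.7, -4.1], "angular": [-0.196, -0.034, 0.337]},
  {"gripper": 0.1, "xyz": [-49.1, 43.7, -4.1], "angular": [-0.196, -0.034, 0.337]},
  {"gripper": 0.1, "xyz": [-49.1, 43.7, -4.1], "angular": [-0.196, -0.034, 0.337]},
  {"gripper": 0.1, "xyz": [-49.1, 43.7, -4.1], "angular": [-0.196, -0.034, 0.337]},
  {"gripper": 0.1, "xyz": [-49.1, 43.7, -4.1], "angular": [-0.196, -0.034, 0.337]},
  {"gripper": 0.1, "xyz": [-49.1, 43.7, -4.1], "angular": [-0.196, -0.034, 0.337]},
  {"gripper": 0.1, "xyz": [-49.1, 43.7, -4.1], "angular": [-0.196, -0.034, 0.337]},
  {"gripper": 0.1, "xyz": [-49.1, 43.7, -4.1], "angular": [-0.196, -0.034, 0.337]},
])

```text
clock: 1.35
position: [506.8, -68.9, 270.2]
ee_rot: [0.026, 0.995, 0.099, 0.003]
contact_force: [0.8, -0.9, -1.1]
gripper_width: 46.9
```

```bash
python3 - <<'E'
from h import *
O=np.array([546.9,-81.9,60]);M=chR(-.054)
step(O+M.apply([-25,80,200]),toolR(-.054))
E
```

```text
xyz cm [-1.58  2.76  0.38] ang [-0.002  0.     0.001] rows>= 0.5
```

move_arm([
  {"gripper": 0.1, "xyz": [-1.6, 2.8, 0.0], "angular": [0, 0, 0]},
  {"gripper": 0.1, "xyz": [-1.6, 2.8, 0.0], "angular": [0, 0, 0]},
  {"gripper": 0.1, "xyz": [-1.6, 2.8, 0.0], "angular": [0, 0, 0]},
])

```text
clock: 1.72
position: [523.2, -44.5, 275.2]
ee_rot: [0.027, 0.995, 0.099, 0.002]
contact_force: [-0.1, -0.7, -0.0]
gripper_width: 46.6
```

```bash
python3 - <<'E'
from h import *
st(); c,im,d=grab('wrist','w1')
E
```

```text
{'clock': np.float64(1.725), 'joints': array([ 0.104,  0.196, -0.083, -0.205, -1.267, -1.669]), 'position': array([523.176, -44.524, 275.208]), 'ee_rot': array([0.027, 0.995, 0.099, 0.002]), 'contact_force': array([-0.105, -0.701, -0.005]), 'gripper_width': np.float64(46.602)}
```

View pics/w1.png

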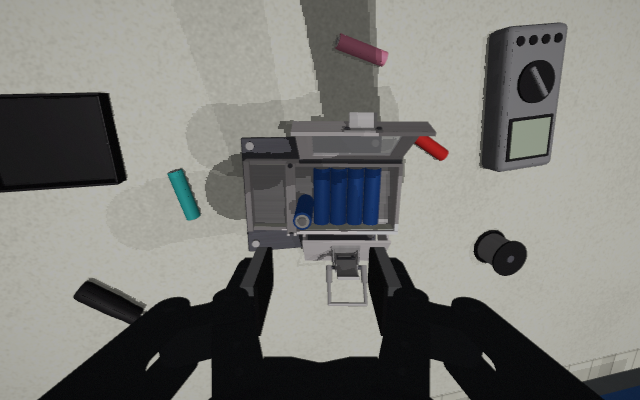

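The wrist view shows the trough from (243,158) to (403,235), the strap at about x=290, and the jammed cell's top at (304,222). The cover is at the top and the loop and lever are at (346,280). Now I'll refine the chute frame from depth.

```bash
python3 - <<'E'
from h import *
c,im,d=load('w1'); O=np.array([546.9,-81.9,60]);yaw=-.054
P=cloud(c,d); hsv=cv2.cvtColor(im,cv2.COLOR_BGR2HSV)
blue=cv2.inRange(hsv,(105,100,20),(130,255,255))>0
C=chR(yaw).inv().apply((P-O).reshape(-1,3)).reshape(P.shape)
ok=(d>0)
fl=np.zeros(d.shape,bool);fl[170:230,254:282]=1
X=P[fl&ok];A=np.c_[X[:,:2],np.ones(len(X))];co=np.linalg.lstsq(A,X[:,2],rcond=None)[0];print('floor plane grad',co, 'tilt',np.hypot(*co[:2]),'dir yaw',np.arctan2(-co[0],co[1]),'zc mean',C[fl&ok][:,2].mean(), 'z at O',co@[O[0],O[1],1])
s=ok&(abs(C[...,2]-26)<5)&(C[...,1]>30)&(C[...,1]<60)&(abs(C[...,0])<30)&~blue
S=C[s]
for x0 in range(-30,30,10):
    q=S[(S[:,0]>=x0)&(S[:,0]<x0+10)]; print(x0,len(q),np.percentile(q[:,1],[3,50,97]).round(1),np.median(q[:,2]).round(1))
# end stop & side walls by z profile in chute frame
for nm,sel,ax,rng in [('y-profile x in -20..20',abs(C[...,0])<20,1,range(-14,60,2)),('x-profile y 8..32',(C[...,1]>8)&(C[...,1]<32),0,list(range(-46,-28,1))+list(range(28,46,1)))]:
    print(nm,[(v,round(float(np.median(C[ok&sel&(abs(C[...,ax]-v)<.7)][:,2])),1)) for v in rng if (ok&sel&(abs(C[...,ax]-v)<.7)).sum()>2])
# jammed cell top
t=ok&(abs(C[...,2]-65)<4)&(C[...,1]>35)&(C[...,1]<85)&(abs(C[...,0])<28); T=C[t];print('top',len(T),T.mean(0),T.min(0),T.max(0))
r,cc=np.where(t);print(r.min(),r.max(),cc.min(),cc.max())
# cells
for y0 in range(50,140,3):
    q=C[ok&blue&(abs(C[...,1]-y0)<1.5)&(C[...,2]<30)]
    if len(q)>4: print(y0,q[:,2].max().round(1),np.percentile(q[:,0],[2,98]).round(0),end=';')
E
```

```text
floor plane grad [ 0.07364037  0.18976624 35.84115909] tilt 0.20355374999719833 dir yaw -0.37016962396516134 zc mean 0.7370985648570217 z at O 60.57322093151902
-30 88 [42.3 47.  51.7] 25.8
-20 92 [42.  46.4 51.6] 26.0
-10 95 [41.7 46.8 51.3] 25.8
0 75 [42.5 46.8 51.1] 25.9
10 63 [42.1 45.5 49.7] 25.9
20 62 [41.8 45.1 50.5] 25.9
y-profile x in -20..20 [(-4, 13.8), (-2, 13.9), (0, 13.7), (2, 5.3), (4, -0.2), (6, -0.1), (8, -0.2), (10, -0.3), (12, -0.3), (14, 0.1), (16, -0.2), (18, -0.2), (20, -0.1), (22, 259.5), (24, 262.8), (26, 265.1), (28, 266.5), (30, 266.5), (32, 268.4), (34, 262.3), (36, 0.6), (38, 0.6), (40, 260.3), (42, 26.3), (44, 25.9), (46, 25.9), (48, 25.9), (50, 25.2), (52, 0.3), (54, 62.2), (56, 39.2), (58, 37.0)]
x-profile y 8..32 [(-46, -57.5), (-45, -56.3), (-44, -55.9), (-43, -56.9), (-42, 1.6), (-41, 4.0), (-40, 8.9), (-39, 257.7), (-38, 278.6), (-37, 279.2), (-36, 280.7), (-35, 280.6), (-34, 279.6), (-33, 279.1), (-32, 280.8), (-31, 281.4), (-30, 280.5), (-29, 280.0), (28, 0.0), (29, -0.5), (30, -0.4), (31, -0.1), (32, -0.1), (33, 0.9), (34, 5.8), (35, 9.3), (36, 9.7), (37, 9.8), (38, 9.4)]
top 269 [ 6.49949805 60.62521352 63.5263908 ] [-1.91566929 51.88846802 61.00020653] [15.69945862 69.19395268 66.97127087]
212 229 293 311
53 26.2 [1. 2.];56 28.9 [-1.  1.];59 28.9 [-2. -1.];62 28.6 [-2. -1.];65 29.6 [-2.  0.];68 29.5 [ 0. 11.];71 16.4 [-33.  27.];74 19.1 [-32.  28.];77 19.5 [-33.  27.];80 20.2 [-33.  27.];83 19.3 [-33.  28.];86 17.5 [-33.  26.];89 15.9 [-33.  27.];92 18.3 [-33.  28.];95 19.6 [-33.  27.];98 19.7 [-33.  27.];101 19.4 [-33.  27.];104 18.2 [-33.  27.];107 15.6 [-32.  27.];110 18.5 [-33.  27.];113 19.9 [-33.  27.];116 19.9 [-33.  26.];119 19.5 [-33.  27.];122 17.8 [-33.  27.];125 14.9 [-32.  27.];128 18.2 [-33.  28.];131 19.9 [-33.  28.];134 19.8 [-33.  27.];137 19.7 [-33.  27.];
```

```bash
python3 - <<'E'
from h import *
c,im,d=load('w1'); O=np.array([546.9,-81.9,60]);yaw=-.054
P=cloud(c,d)
def fr(O,yaw): return chR(yaw).inv().apply((P-O).reshape(-1,3)).reshape(P.shape)
C=fr(O,yaw);ok=d>0
# latch-side wall top: x centre vs y
pts=[]
for y0 in range(56,156,6):
    m=ok&(abs(C[...,1]-y0)<3)&(abs(C[...,2]-21.5)<2.5)&(C[...,0]>28)&(C[...,0]<44)
    if m.sum()>3: pts.append((y0,np.median(C[m][:,0]),m.sum()))
pts=np.array(pts);print(pts.round(1).tolist()); k=np.polyfit(pts[:,0],pts[:,1],1);print('wall slope dx/dy',k)
# strap slope
m=ok&(abs(C[...,2]-26)<3)&(C[...,1]>38)&(C[...,1]<55)&(C[...,0]>-32)&(C[...,0]<0); q=C[m]; print('strap fit',np.polyfit(q[:,0],q[:,1],1))
hsv=cv2.cvtColor(im,cv2.COLOR_BGR2HSV);b=cv2.inRange(hsv,(105,100,20),(130,255,255))>0
# valley between cells: z min as fn of y for 2 x-slices
for x0 in (-25,20):
    q=C[ok&b&(abs(C[...,0]-x0)<6)&(C[...,2]<30)&(C[...,2]>8)]
    A=np.c_[np.ones(len(q)),np.cos(2*np.pi*q[:,1]/18.4),np.sin(2*np.pi*q[:,1]/18.4)];co=np.linalg.lstsq(A,q[:,2],rcond=None)[0];print(x0,co.round(2),'phase mm',np.arctan2(co[2],co[1])*18.4/2/np.pi)
E
```

```text
[[56.0, 35.8, 24.0], [62.0, 35.4, 21.0], [68.0, 36.3, 19.0], [74.0, 36.0, 21.0], [80.0, 35.7, 20.0], [86.0, 35.4, 22.0], [92.0, 35.5, 20.0], [98.0, 36.1, 22.0], [104.0, 35.1, 23.0], [110.0, 36.0, 19.0], [116.0, 35.9, 22.0], [122.0, 36.3, 18.0], [128.0, 36.0, 22.0], [134.0, 36.7, 24.0], [140.0, 36.3, 25.0], [146.0, 36.3, 30.0], [152.0, 36.1, 24.0]]
wall slope dx/dy [6.77805651e-03 3.52308444e+01]
strap fit [-2.26833341e-02  4.64184892e+01]
-25 [16.17 -0.88  2.34] phase mm 5.6471335074584905
20 [16.11 -0.76  2.38] phase mm 5.506328654878612
```

```bash
cat >> h.py <<'E'
YAW=-.061
O=np.array([546.9,-81.9,60])+chR(-.054).apply([-2.4,1.4,0])
M=chR(YAW); TR=toolR(YAW)
def go(x,y,z): step(O+M.apply([x,y,z]),TR)
def tcp():
    s=arm.read_state();print('t',round(s['clock'],2),'tcp in chute',M.inv().apply(s['position']-O).round(1),'F',M.inv().apply(s['contact_force']).round(1),'w',round(s['gripper_width'],1), 'roterr',(TR.inv()*Ro.from_quat(s['ee_rot'])).as_rotvec().round(3))
E
python3 - <<'E'
from h import *
tcp(); go(9,59.2,100); go(9,59.2,33)
c,im,d=load('w1');P=cloud(c,d);C=M.inv().apply((P-O).reshape(-1,3)).reshape(P.shape);ok=d>0
t=ok&(abs(C[...,2]-65)<4)&(C[...,1]>35)&(C[...,1]<85)&(abs(C[...,0])<28); T=C[t];print('top',len(T),T.mean(0),T.min(0),T.max(0))
# cover edge / latch
for nm,r0,r1,c0,c1 in [('cover',118,160,280,436),('latch',235,306,322,372)]:
    q=C[r0:r1,c0:c1][ok[r0:r1,c0:c1]]; q=q[q[:,2]>-20]
    for y0 in (75,95,107,120) if nm=='cover' else (88,100,107,114,126):
        w=q[abs(q[:,1]-y0)<3]; w=w[np.argsort(w[:,0])][::max(1,len(w)//14)]; print(nm,y0,[(round(a),round(b)) for a,_,b in w])
E
```

```text
t 1.77 tcp in chute [-23.6  76.1 204. ] F [-0.5  0.  -0.5] w 47.1 roterr [ 0.002  0.002 -0.007]
xyz cm [-3.27 -1.69 10.4 ] ang [-0.002 -0.002  0.007] rows>= 1.8
xyz cm [-3.28 -1.68 17.1 ] ang [-0.002 -0.002  0.007] rows>= 2.8
top 268 [ 8.60970162 59.29262124 63.52362216] [ 0.16524414 50.54617575 61.2257968 ] [17.79447149 67.85111419 66.96433026]
cover 75 [(-85, 96), (-84, 100), (-83, 103), (-81, 109), (-80, 113), (-78, 117), (-77, 115), (-70, 71), (-68, 65), (-64, 60), (-61, 53), (-57, 47), (-54, 41), (-50, 34), (-45, 27)]
cover 95 [(-89, 112), (-85, 98), (-84, 112), (-82, 113), (-81, 115), (-80, 115), (-78, 116), (-72, 73), (-69, 68), (-66, 63), (-62, 56), (-59, 49), (-55, 41), (-50, 35), (-45, 26)]
cover 107 [(-89, 112), (-87, 111), (-85, 112), (-84, 111), (-82, 113), (-81, 116), (-78, 116), (-77, 115), (-69, 69), (-66, 63), (-62, 56), (-59, 49), (-55, 42), (-50, 34), (-45, 26)]
cover 120 [(-86, 97), (-84, 101), (-83, 113), (-81, 112), (-79, 117), (-78, 115), (-72, 75), (-70, 70), (-67, 65), (-64, 59), (-60, 53), (-57, 46), (-54, 40), (-50, 34), (-46, 27)]
latch 88 [(55, 6), (59, 5), (66, -3), (77, -13), (84, 15), (87, 14), (89, 17), (92, 19), (95, 23), (97, 25), (101, 29), (106, 34), (111, 37), (114, 44)]
latch 100 [(-35, 213), (-30, 208), (-25, 216), (-22, 211), (-19, 216), (-15, 208), (55, 6), (64, 0), (75, -7), (80, 9), (81, 2), (82, 20), (83, 43), (85, 41), (116, 44)]
latch 107 [(54, 6), (58, 6), (64, 2), (70, -2), (78, -9), (80, -1), (81, -13), (81, 14), (82, 43), (82, 0), (82, 28), (83, 30), (83, 33), (84, -17), (115, 44)]
latch 114 [(55, 5), (58, 6), (64, -1), (68, -1), (75, -8), (80, 0), (80, 11), (81, 15), (81, 21), (82, 15), (82, 43), (83, 30), (84, 28), (86, -18), (115, 40)]
latch 126 [(55, 5), (58, 6), (64, 1), (74, -10), (82, -19), (86, 13), (88, 15), (91, 22), (94, 22), (96, 25), (100, 25), (103, 32), (108, 34), (113, 39), (115, 42)]
```

move_arm([
  {"gripper": 0.0, "xyz": [-3.3, -1.7, 5], "angular": [-0.002, -0.002, 0.007]},
  {"gripper": 0.0, "xyz": [-3.3, -1.7, 10], "angular": [-0.002, -0.002, 0.007]},
  {"gripper": 0.0, "xyz": [-3.3, -1.7, 14], "angular": [-0.002, -0.002, 0.007]},
  {"gripper": 0.0, "xyz": [-3.3, -1.7, 17], "angular": [-0.002, -0.002, 0.007]},
  {"gripper": 0.0, "xyz": [-3.3, -1.7, 17], "angular": [-0.002, -0.002, 0.007]},
])

```text
clock: 2.4
position: [555.6, -30.3, 103.5]
ee_rot: [0.031, 0.995, 0.099, 0.001]
contact_force: [-0.4, -1.1, -0.2]
gripper_width: 42.7
```

```bash
python3 - <<'E'
from h import *
tcp(); go(9,59.2,33)
c,im,d=grab('wrist','w2')
E
```

```text
t 2.4 tcp in chute [ 7.9 58.2 32.3] F [-0.3 -1.1 -0. ] w 42.7 roterr [0.001 0.005 0.002]
xyz cm [-0.11  0.1  -0.07] ang [-0.001 -0.005 -0.002] rows>= 0.0
```

View pics/w2.png

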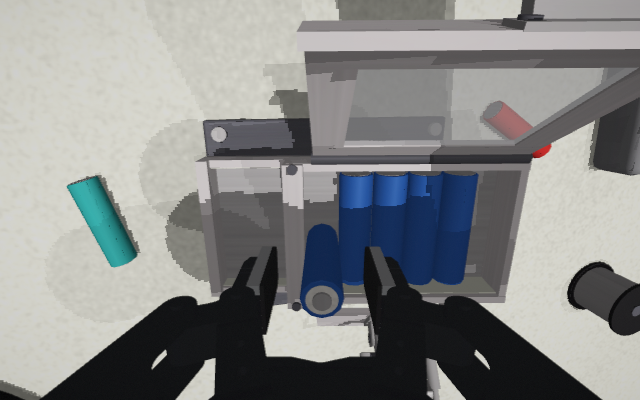

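The jammed cell (top at (322,300)) sits between the open pads, so I'll close and lift.

move_arm([
  {"gripper": 0.0, "xyz": [-0.1, 0.1, 0], "angular": [0, 0, 0]},
  {"gripper": -1, "xyz": [-0.1, 0.1, 0], "angular": [0, 0, 0]},
  {"gripper": -1, "xyz": [-0.1, 0.1, 0], "angular": [0, 0, 0]},
  {"gripper": -1, "xyz": [-0.1, 0.1, 0], "angular": [0, 0, 0]},
  {"gripper": -1, "xyz": [-0.1, 0.1, 0], "angular": [0, 0, 0]},
])

```text
clock: 3.08
position: [559.6, -28.8, 107.4]
ee_rot: [0.03, 0.995, 0.1, 0.005]
contact_force: [-0.1, -1.7, 6.8]
gripper_width: 16.5
```

move_arm([
  {"gripper": -1, "xyz": [0, 0, -1], "angular": [0, 0, 0]},
  {"gripper": -1, "xyz": [0, 0, -3], "angular": [0, 0, 0]},
  {"gripper": -1, "xyz": [0, 0, -6], "angular": [0, 0, 0]},
  {"gripper": -1, "xyz": [0, 0, -9], "angular": [0, 0, 0]},
  {"gripper": -1, "xyz": [0, 0, -12], "angular": [0, 0, 0]},
  {"gripper": -1, "xyz": [0, 0, -14], "angular": [0, 0, 0]},
  {"gripper": -1, "xyz": [0, 0, -14], "angular": [0, 0, 0]},
])

```text
clock: 3.95
position: [557.4, -56.2, 244.7]
ee_rot: [0.03, 0.995, 0.1, 0.005]
contact_force: [0.7, -0.6, -0.5]
gripper_width: 16.9
```

```bash
python3 - <<'E'
from h import *
tcp()
V=Ro.from_euler('z',YAW)*Ro.from_euler('x',np.pi)*Ro.from_euler('z',np.pi) # tool straight down, y along chute
# tray centre at (478.5,-291); place, cell bottom = tcp - 33 ; tray floor z=3
step([478.5,-291,160],V); step([478.5,-291,37.5],V)
c,im,d=grab('wrist','w3')
E
```

```text
t 3.95 tcp in chute [ 11.4  61.1 175.8] F [ 0.7 -0.6 -0.4] w 16.9 roterr [-0.001 -0.004 -0.001]
xyz cm [  6.48 -25.12   3.51] ang [0.201 0.004 0.   ] rows>= 4.2
xyz cm [  6.54 -27.56  15.51] ang [0.201 0.004 0.   ] rows>= 5.2
```

View pics/w3.png

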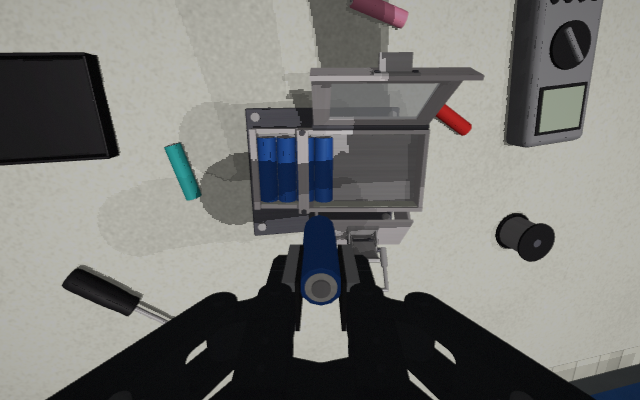

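Three cells are at the end stop and the fourth is just behind the strap, and the jammed cell is held. Before placing it I'll measure the cell in the tool frame.

```bash
python3 - <<'E'
from h import *
c,im,d=load('w3');P=cloud(c,d);s=arm.read_state();r=Ro.from_quat(s['ee_rot'])
T=r.inv().apply((P-s['position']).reshape(-1,3)).reshape(P.shape)
b=np.zeros(d.shape,bool);b[274:306,306:337]=1
q=T[b&(d>0)&(abs(T[...,1])<14)&(T[...,2]<0)&(T[...,2]>-60)];z=q[:,2];print(len(q),np.percentile(z,[2,10,25,50,75]).round(1),np.median(q,0).round(1))
C=M.inv().apply((P-O).reshape(-1,3)).reshape(P.shape)
hsv=cv2.cvtColor(im,cv2.COLOR_BGR2HSV);bl=(cv2.inRange(hsv,(105,100,20),(130,255,255))>0)&(d>0)&(C[...,2]<30)&(C[...,2]>0)
for y in range(0,76,3):
    k=C[bl&(abs(C[...,1]-y)<1.5)]
    if len(k)>5: print(y,k[:,2].max().round(1),end='; ')
E
```

```text
909 [-31.4 -30.9 -30.3 -29.5 -29. ] [  1.6   0.6 -29.5]
0 14.5; 3 17.6; 6 18.9; 9 20.6; 12 19.8; 15 18.7; 18 16.1; 21 17.9; 24 19.6; 27 19.7; 30 19.5; 33 18.6; 36 16.4; 39 15.2; 51 22.4; 54 17.2; 57 17.1; 60 19.5; 63 19.7; 66 19.6; 69 19.1; 72 17.5;
```

move_arm([
  {"gripper": -1, "xyz": [1.6, -6, 0], "angular": [0.05, 0.001, 0]},
  {"gripper": -1, "xyz": [3.2, -12, 0.8], "angular": [0.1, 0.002, 0]},
  {"gripper": -1, "xyz": [4.9, -18, 1.8], "angular": [0.15, 0.003, 0]},
  {"gripper": -1, "xyz": [6.5, -25.1, 3.5], "angular": [0.2, 0.004, 0]},
  {"gripper": -1, "xyz": [6.5, -25.9, 7.5], "angular": [0.2, 0.004, 0]},
  {"gripper": -1, "xyz": [6.5, -26.7, 11.5], "angular": [0.2, 0.004, 0]},
  {"gripper": -1, "xyz": [6.5, -27.3, 14.2], "angular": [0.2, 0.004, 0]},
  {"gripper": -1, "xyz": [6.5, -27.3, 14.2], "angular": [0.2, 0.004, 0]},
])

```text
clock: 5.0
position: [475.0, -290.1, 46.3]
ee_rot: [0.03, 1.0, 0.001, -0.005]
contact_force: [-0.1, -0.1, -0.1]
gripper_width: 16.6
```

```bash
python3 - <<'E'
from h import *
st();V=Ro.from_euler('z',YAW)*Ro.from_euler('x',np.pi)*Ro.from_euler('z',np.pi)
step([478.5,-291,39],V)
c,im,d=grab('side','s4')
k=im[290:400,240:370];cv2.imwrite('pics/s4c.png',cv2.resize(k,None,fx=4,fy=4,interpolation=cv2.INTER_CUBIC))
E
```

```text
{'clock': np.float64(5.0), 'joints': array([-0.257,  0.478, -0.377, -0.   , -0.727, -1.374]), 'position': array([ 474.984, -290.141,   46.288]), 'ee_rot': array([ 0.03 ,  1.   ,  0.001, -0.005]), 'contact_force': array([-0.052, -0.069, -0.086]), 'gripper_width': np.float64(16.574)}
xyz cm [-0.36 -0.07  0.72] ang [ 0.002 -0.011  0.   ] rows>= 0.1
```

View pics/s4c.png

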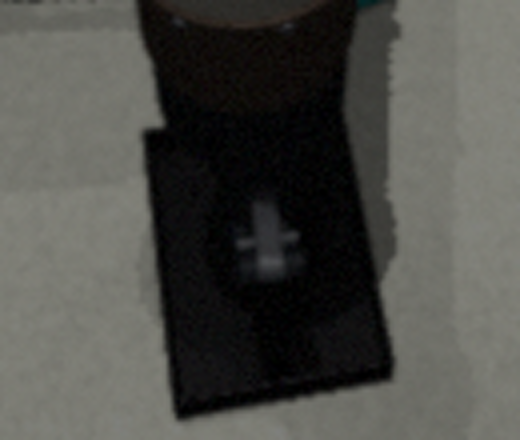

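The gripper is centred over the tray, with its fingers at about (265,250) in the crop. I'll lower slowly until contact.

move_arm([
  {"gripper": -1, "xyz": [-0.2, 0, 0.2], "angular": [0.002, -0.011, 0]},
  {"gripper": -1, "xyz": [-0.2, 0, 0.4], "angular": [0.002, -0.011, 0]},
  {"gripper": -1, "xyz": [-0.2, 0, 0.55], "angular": [0.002, -0.011, 0]},
  {"gripper": -1, "xyz": [-0.2, 0, 0.65], "angular": [0.002, -0.011, 0]},
  {"gripper": -1, "xyz": [-0.2, 0, 0.7], "angular": [0.002, -0.011, 0]},
])

```text
clock: 5.68
position: [479.7, -291.3, 42.8]
ee_rot: [0.03, 1.0, -0.001, 0.004]
contact_force: [-0.6, -0.1, -0.4]
gripper_width: 16.6
```

move_arm([
  {"gripper": -1, "xyz": [0, 0, 0.1], "angular": [0, 0, 0]},
  {"gripper": -1, "xyz": [0, 0, 0.2], "angular": [0, 0, 0]},
])

```text
clock: 5.92
position: [479.7, -291.3, 40.6]
ee_rot: [0.03, 1.0, -0.001, 0.004]
contact_force: [0.3, -0.5, -1.6]
gripper_width: 16.7
```

move_arm([
  {"gripper": -1, "xyz": [0, 0, 0.1], "angular": [0, 0, 0]},
  {"gripper": -1, "xyz": [0, 0, 0.2], "angular": [0, 0, 0]},
])

```text
clock: 6.18
position: [479.9, -291.3, 39.0]
ee_rot: [0.03, 1.0, -0.001, 0.004]
contact_force: [-1.2, 1.3, 5.5]
gripper_width: 16.8
```

move_arm([
  {"gripper": -0.4, "xyz": [0, 0, 0], "angular": [0, 0, 0]},
  {"gripper": -0.2, "xyz": [0, 0, 0], "angular": [0, 0, 0]},
  {"gripper": 0, "xyz": [0, 0, 0], "angular": [0, 0, 0]},
  {"gripper": 0, "xyz": [0, 0, 0], "angular": [0, 0, 0]},
  {"gripper": 0, "xyz": [0, 0, -3], "angular": [0, 0, 0]},
  {"gripper": 0, "xyz": [0, 0, -7], "angular": [0, 0, 0]},
  {"gripper": 0, "xyz": [0, 0, -12], "angular": [0, 0, 0]},
  {"gripper": 0, "xyz": [0, 0, -16], "angular": [0, 0, 0]},
])

```text
clock: 7.18
position: [478.6, -291.0, 200.8]
ee_rot: [0.03, 1.0, -0.001, 0.005]
contact_force: [0.6, -0.4, 0.3]
gripper_width: 42.6
```

```bash
python3 - <<'E'
from h import *
c,im,d=grab('wrist','w5');st()
P=cloud(c,d);m=(abs(P[...,0]-479)<50)&(abs(P[...,1]+291)<60)&(d>0)&(P[...,2]>35)&(P[...,2]<85)
print(m.sum(),P[m].mean(0) if m.any() else 0,P[m].max(0) if m.any() else 0)
tcp(); go(-105,107,150); go(-105,107,75)
E
```

```text
{'clock': np.float64(7.225), 'joints': array([-0.257,  0.289, -0.2  ,  0.004, -1.061, -1.375]), 'position': array([ 481.298, -292.463,  206.752]), 'ee_rot': array([ 0.029,  1.   , -0.004,  0.01 ]), 'contact_force': array([ 1.009, -0.822,  3.247]), 'gripper_width': np.float64(42.761)}
431 [ 474.99858105 -291.55847667   62.01163776] [ 486.63941861 -282.60977402   69.71107265]
t 7.22 tcp in chute [ -50.2 -182.1  186.4] F [ 1.1 -0.1  3.3] w 42.8 roterr [ 0.207 -0.019 -0.004]
xyz cm [ 5.37 29.06 -2.49] ang [-0.207  0.019  0.004] rows>= 4.7
xyz cm [ 5.5  30.6   4.85] ang [-0.207  0.019  0.004] rows>= 5.0
```

View pics/w5.png

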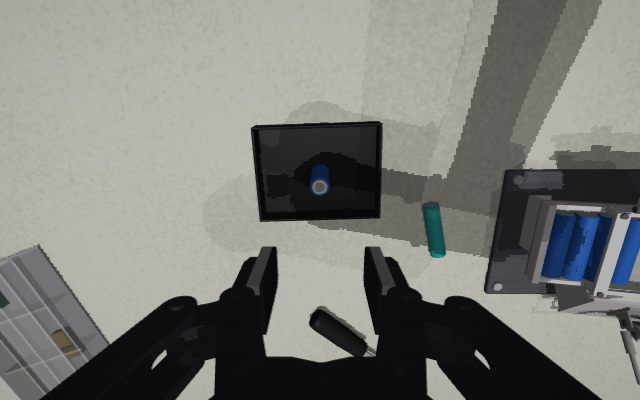

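The cell stands upright in the tray, with its top at (320,187). Next I'll go behind the cover with the fingers shut.

```bash
python3 - <<'E'
from h import *
tcp(); go(-122,75,160)
E
```

```text
t 7.22 tcp in chute [ -50.2 -182.1  186.4] F [ 1.1 -0.1  3.3] w 42.8 roterr [ 0.207 -0.019 -0.004]
xyz cm [ 7.07 25.72 -2.84] ang [-0.207  0.019  0.004] rows>= 4.3
```

move_arm([
  {"gripper": -1, "xyz": [7, 5, -3], "angular": [-0.05, 0, 0]},
  {"gripper": -1, "xyz": [7, 11, -3], "angular": [-0.1, 0.01, 0]},
  {"gripper": -1, "xyz": [7, 17, -3], "angular": [-0.15, 0.015, 0]},
  {"gripper": -1, "xyz": [7, 23, -3], "angular": [-0.2, 0.015, 0]},
  {"gripper": -1, "xyz": [7, 25.7, -3], "angular": [-0.207, 0.019, 0.004]},
  {"gripper": -1, "xyz": [7, 25.7, -3], "angular": [-0.207, 0.019, 0.004]},
])

```text
clock: 7.98
position: [423.7, -28.3, 227.7]
ee_rot: [0.03, 0.994, 0.103, -0.002]
contact_force: [0.5, 0.2, 0.7]
gripper_width: 0.0
```

```bash
python3 - <<'E'
from h import *
tcp(); go(-122,75,80)
E
```

```text
t 7.97 tcp in chute [-123.9   77.   155.2] F [0.5 0.3 0.6] w 0.0 roterr [-0.005  0.011 -0.   ]
xyz cm [-0.27 -0.24  7.52] ang [ 0.005 -0.011  0.   ] rows>= 1.2
```

move_arm([
  {"gripper": -1, "xyz": [-0.2, -0.2, 4], "angular": [0.005, -0.011, 0]},
  {"gripper": -1, "xyz": [-0.2, -0.2, 7.5], "angular": [0.005, -0.011, 0]},
  {"gripper": -1, "xyz": [-0.2, -0.2, 7.5], "angular": [0.005, -0.011, 0]},
  {"gripper": -1, "xyz": [-1.5, -0.2, 7.5], "angular": [0.005, -0.011, 0]},
  {"gripper": -1, "xyz": [-2.7, -0.2, 7.5], "angular": [0.005, -0.011, 0]},
  {"gripper": -1, "xyz": [-4, -0.2, 7.5], "angular": [0.005, -0.011, 0]},
  {"gripper": -1, "xyz": [-5.2, -0.2, 7.5], "angular": [0.005, -0.011, 0]},
  {"gripper": -1, "xyz": [-6.4, -0.2, 7.5], "angular": [0.005, -0.011, 0]},
])

```text
clock: 8.98
position: [488.7, -20.8, 153.1]
ee_rot: [0.032, 0.994, 0.1, 0.003]
contact_force: [0.0, 0.6, 1.2]
gripper_width: -0.1
```

```bash
python3 - <<'E'
from h import *
tcp()
E
```

```text
t 8.97 tcp in chute [-59.4  73.4  79.8] F [0.  0.9 1.1] w -0.1 roterr [ 0.    -0.001  0.003]
```

move_arm([
  {"gripper": -1, "xyz": [-1.2, 0, 0], "angular": [0, 0, 0]},
  {"gripper": -1, "xyz": [-2.4, 0, 0], "angular": [0, 0, 0]},
  {"gripper": -1, "xyz": [-3.6, 0, 0], "angular": [0, 0, 0]},
  {"gripper": -1, "xyz": [-4.8, 0, 0.3], "angular": [0, 0, 0]},
  {"gripper": -1, "xyz": [-5.6, 0, 0.8], "angular": [0, 0, 0]},
])

```text
clock: 9.6
position: [544.9, -22.7, 145.0]
ee_rot: [0.032, 0.994, 0.1, 0.004]
contact_force: [-0.0, -1.0, 0.1]
gripper_width: 0.2
```

```bash
python3 - <<'E'
from h import *
tcp()
c,im,d=grab('top','t6');P=cloud(c,d);C=M.inv().apply((P-O).reshape(-1,3)).reshape(P.shape)
m=(d>0)&(d<1110)&(abs(C[...,1]-135)<12)&(C[...,0]>-60)&(C[...,0]<70)&(C[...,2]<130);q=C[m];q=q[np.argsort(q[:,0])];print([(round(a),round(z)) for a,_,z in q[::max(1,len(q)//25)]])
E
```

```text
t 9.6 tcp in chute [-3.2 73.3 71.6] F [ 0.1 -0.9  0.3] w 0.2 roterr [-0.    -0.001  0.003]
[]
```

move_arm([
  {"gripper": -1, "xyz": [-0.5, 0, 1], "angular": [0, 0, 0]},
  {"gripper": -1, "xyz": [-1, 0, 2], "angular": [0, 0, 0]},
  {"gripper": -1, "xyz": [-1.4, 0, 3], "angular": [0, 0, 0]},
  {"gripper": -1, "xyz": [-1.6, 0, 3.7], "angular": [0, 0, 0]},
  {"gripper": -1, "xyz": [-1.6, 0, 4.3], "angular": [0, 0, 0]},
  {"gripper": -1, "xyz": [-1.6, 0, 4.6], "angular": [0, 0, 0]},
])

```text
clock: 10.4
position: [560.0, -14.6, 99.7]
ee_rot: [0.032, 0.994, 0.1, 0.003]
contact_force: [-0.4, 0.3, -0.4]
gripper_width: -0.1
```

```bash
python3 - <<'E'
from h import *
tcp()
c,im,d=grab('wrist','w7')
P=cloud(c,d);C=M.inv().apply((P-O).reshape(-1,3)).reshape(P.shape)
for y in (100,135):
  m=(d>0)&(abs(C[...,1]-y)<4)&(C[...,0]>-60)&(C[...,0]<130)&(C[...,2]<130);q=C[m];q=q[np.argsort(q[:,0])];print([(round(a),round(z)) for a,_,z in q[::max(1,len(q)//25)]])
E
```

```text
t 10.4 tcp in chute [11.4 73.2 25.4] F [-0.4  0.2 -0.4] w -0.1 roterr [0.    0.    0.004]
[(-60, -80), (-46, -73), (-42, -74), (-38, 24), (-34, 24), (-29, 24), (-23, 24), (-17, 25), (-10, 25), (-4, 24), (-1, 79), (0, 89), (0, 81), (0, 24), (1, 110), (2, 110), (4, 88), (7, 83), (10, 23), (12, 80), (14, 83), (17, 24), (19, 23), (20, 87), (26, 25), (34, 25)]
[(-60, -87), (-51, -80), (-44, 24), (-42, -82), (-39, 25), (-37, -79), (-34, 25), (-31, 25), (-28, 24), (-24, 24), (-20, 25), (-17, 24), (-13, 24), (-8, 25), (-4, 24), (-1, 110), (0, 111), (2, 25), (7, 23), (11, 25), (16, 25), (21, 24), (26, 24), (31, 24), (36, 26), (42, 25)]
```

The cover is shut: its top face reads z≈25 everywhere. Next, the loop: up and over to its outer side.

```bash
python3 - <<'E'
from h import *
go(150,107,100)
go(150,107,32)
E
```

```text
xyz cm [-13.86   3.43  -7.49] ang [-0.    -0.001 -0.004] rows>= 2.6
xyz cm [-13.86   3.43  -0.69] ang [-0.    -0.001 -0.004] rows>= 2.3
```

move_arm([
  {"gripper": -1, "xyz": [0, 0, -4], "angular": [0, 0, 0]},
  {"gripper": -1, "xyz": [-1, 0.5, -8], "angular": [0, 0, 0]},
  {"gripper": -1, "xyz": [-6, 2, -8.5], "angular": [0, 0, 0]},
  {"gripper": -1, "xyz": [-11, 3.4, -8.5], "angular": [0, 0, 0]},
  {"gripper": -1, "xyz": [-14, 3.4, -8], "angular": [0, 0, -0.004]},
  {"gripper": -1, "xyz": [-14, 3.4, -4], "angular": [0, 0, -0.004]},
  {"gripper": -1, "xyz": [-14, 3.4, -0.8], "angular": [0, 0, -0.004]},
  {"gripper": -1, "xyz": [-14, 3.4, -0.8], "angular": [0, 0, -0.004]},
])

```text
clock: 11.45
position: [700.1, 8.2, 111.5]
ee_rot: [0.03, 0.995, 0.099, -0.0]
contact_force: [-0.5, 0.0, 0.1]
gripper_width: 0.2
```

```bash
python3 - <<'E'
from h import *
tcp();c,im,d=grab('wrist','w8')
P=cloud(c,d);C=M.inv().apply((P-O).reshape(-1,3)).reshape(P.shape)
for y in (88,107,126):
  m=(d>0)&(abs(C[...,1]-y)<3)&(C[...,0]>40)&(C[...,0]<130)&(C[...,2]<130)&(C[...,2]>-15);q=C[m];q=q[np.argsort(q[:,0])];print(y,[(round(a),round(z)) for a,_,z in q[::max(1,len(q)//25)]])
E
```

```text
t 11.45 tcp in chute [149.8 106.2  30.7] F [-0.5  0.   0.1] w 0.2 roterr [0.001 0.006 0.   ]
88 [(40, 24), (42, 26), (44, 24), (46, 23), (48, 21), (50, 17), (53, 15), (55, 14), (58, 11), (60, 4), (63, 1), (66, -2), (70, -6), (74, -10), (81, 2), (87, 13), (90, 18), (93, 21), (96, 25), (98, 25), (101, 27), (105, 31), (109, 35), (112, 38), (115, 42), (118, 43)]
107 [(40, 24), (42, 25), (44, 24), (45, 24), (47, 22), (48, 19), (50, 18), (52, 18), (54, 19), (57, 25), (59, 25), (60, 25), (61, 4), (64, 0), (66, 3), (69, -1), (72, -4), (74, -6), (78, -9), (81, 11), (82, 42), (83, 43), (85, 42), (88, 34), (116, 44), (118, 43)]
126 [(40, 26), (42, 25), (44, 25), (46, 23), (48, 21), (50, 18), (52, 16), (54, 13), (56, 12), (59, 9), (61, 2), (64, 1), (68, -5), (71, -6), (76, -12), (85, 11), (88, 13), (91, 19), (94, 17), (97, 24), (100, 27), (104, 31), (108, 34), (112, 40), (115, 43), (117, 44)]
```

View pics/w8.png

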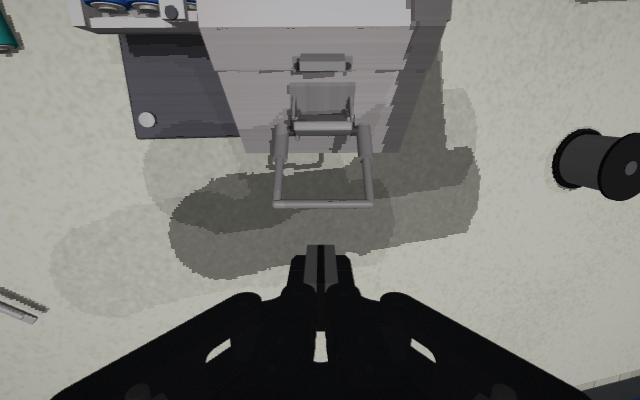

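The loop bar is at (322,204), straight in front of the shut fingers, and its 3-D position agrees. I'll swing it over.

move_arm([
  {"gripper": -1, "xyz": [1.8, 0.1, -0.2], "angular": [0, 0, 0]},
  {"gripper": -1, "xyz": [2.8, 0.1, -0.85], "angular": [0, 0, 0]},
  {"gripper": -1, "xyz": [3.6, 0.1, -1.25], "angular": [0, 0, 0]},
  {"gripper": -1, "xyz": [4.4, 0.1, -1.55], "angular": [0, 0, 0]},
  {"gripper": -1, "xyz": [5.1, 0.1, -1.75], "angular": [0, 0, 0]},
  {"gripper": -1, "xyz": [5.7, 0.1, -1.75], "angular": [0, 0, 0]},
  {"gripper": -1, "xyz": [6.2, 0.1, -1.75], "angular": [0, 0, 0]},
  {"gripper": -1, "xyz": [6.2, 0.1, -1.75], "angular": [0, 0, 0]},
])

```text
clock: 12.5
position: [639.6, 9.3, 131.8]
ee_rot: [0.03, 0.995, 0.1, 0.003]
contact_force: [0.2, -0.1, 0.2]
gripper_width: -0.1
```

```bash
python3 - <<'E'
from h import *
tcp();c,im,d=grab('wrist','w9')
P=cloud(c,d);C=M.inv().apply((P-O).reshape(-1,3)).reshape(P.shape)
for y in (88,107,126):
  m=(d>0)&(abs(C[...,1]-y)<3)&(C[...,0]>35)&(C[...,0]<130)&(C[...,2]<130)&(C[...,2]>-15);q=C[m];q=q[np.argsort(q[:,0])];print(y,[(round(a),round(z)) for a,_,z in q[::max(1,len(q)//25)]])
E
```

```text
t 12.5 tcp in chute [ 89.4 107.6  51.1] F [ 0.2 -0.   0.2] w -0.1 roterr [ 0.     0.    -0.001]
88 [(35, 24), (39, 26), (42, 26), (46, 22), (51, 18), (56, 12), (64, 0), (72, -7), (78, 100), (78, 103), (79, 104), (81, 103), (82, 104), (83, 103), (83, 106), (83, 107), (85, 108), (86, 105), (88, 16), (90, 20), (93, 20), (96, 24), (100, 27), (104, 29), (108, 36), (112, 37)]
107 [(35, 24), (41, 25), (47, 22), (54, 18), (58, 25), (74, 116), (78, -9), (78, 74), (79, 58), (79, 56), (79, 75), (79, 126), (79, 63), (80, 128), (80, 126), (81, 1), (81, 88), (82, 23), (83, 43), (83, 26), (85, 98), (89, 95), (92, 100), (95, 89), (97, 103), (101, 89)]
126 [(35, 24), (38, 25), (41, 25), (45, 24), (49, 21), (53, 15), (58, 10), (65, 2), (72, 129), (73, 126), (73, 128), (74, 116), (78, 102), (81, 7), (82, 99), (83, 104), (83, 96), (83, 95), (84, 94), (86, 15), (88, 16), (92, 18), (95, 23), (99, 26), (104, 31), (110, 35)]
```

The bar slipped under the fingertip, so the loop is back at its stop. I'll retry with the tip kept lower until the bar is near upright.

move_arm([
  {"gripper": -1, "xyz": [0, 0, -3], "angular": [0, 0, 0]},
  {"gripper": -1, "xyz": [-3, 0, -3], "angular": [0, 0, 0]},
  {"gripper": -1, "xyz": [-6, 0, -2], "angular": [0, 0, 0]},
  {"gripper": -1, "xyz": [-6, 0, 1], "angular": [0, 0, 0]},
  {"gripper": -1, "xyz": [-6, 0, 2.1], "angular": [0, 0, 0]},
  {"gripper": -1, "xyz": [-6, 0, 2.1], "angular": [0, 0, 0]},
])

```text
clock: 13.3
position: [699.6, 9.8, 110.5]
ee_rot: [0.03, 0.995, 0.099, 0.002]
contact_force: [0.9, -0.2, 0.5]
gripper_width: 0.1
```

```bash
python3 - <<'E'
from h import *
tcp()
E
```

```text
t 13.3 tcp in chute [149.2 107.5  29.4] F [ 0.9 -0.   0.5] w 0.1 roterr [ 0.001  0.002 -0.001]
```

move_arm([
  {"gripper": -1, "xyz": [1.7, 0, 0], "angular": [0, 0, 0]},
  {"gripper": -1, "xyz": [2.5, 0, -0.2], "angular": [0, 0, 0]},
  {"gripper": -1, "xyz": [3.2, 0, -0.4], "angular": [0, 0, 0]},
  {"gripper": -1, "xyz": [3.9, 0, -0.6], "angular": [0, 0, 0]},
  {"gripper": -1, "xyz": [4.5, 0, -0.8], "angular": [0, 0, 0]},
  {"gripper": -1, "xyz": [4.5, 0, -0.8], "angular": [0, 0, 0]},
])

```text
clock: 14.05
position: [654.8, 10.9, 119.6]
ee_rot: [0.03, 0.995, 0.1, 0.003]
contact_force: [0.9, -0.3, -0.4]
gripper_width: 0.0
```

```bash
python3 - <<'E'
from h import *
tcp();c,im,d=grab('wrist','w10')
P=cloud(c,d);C=M.inv().apply((P-O).reshape(-1,3)).reshape(P.shape)
for y in (87,107,127):
  m=(d>0)&(abs(C[...,1]-y)<3)&(C[...,0]>60)&(C[...,0]<130)&(C[...,2]<60)&(C[...,2]>5);q=C[m];q=q[np.argsort(q[:,0])];print(y,[(round(a),round(z)) for a,_,z in q[::max(1,len(q)//25)]])
E
```

```text
t 14.05 tcp in chute [104.5 107.7  38.7] F [ 0.9 -0.3 -0.3] w 0.0 roterr [ 0.    -0.001 -0.001]
87 [(84, 16), (85, 9), (85, 12), (85, 20), (85, 19), (86, 11), (86, 28), (86, 18), (87, 26), (87, 28), (87, 34), (88, 37), (88, 35), (88, 30), (89, 42), (89, 46), (89, 38), (89, 49), (89, 43), (89, 51), (90, 53), (90, 48), (90, 55), (91, 55), (92, 55), (93, 54)]
107 [(60, 24), (80, 6), (80, 12), (81, 15), (81, 42), (82, 16), (82, 19), (82, 17), (82, 23), (83, 44), (83, 24), (83, 24), (83, 43), (83, 32), (84, 43), (84, 30), (85, 43), (89, 56), (90, 55), (90, 56), (91, 55), (93, 54), (94, 57), (94, 54), (94, 53), (94, 59)]
127 [(83, 10), (84, 20), (85, 19), (85, 20), (85, 24), (85, 29), (86, 29), (86, 26), (87, 29), (87, 30), (87, 13), (88, 29), (88, 42), (88, 28), (88, 54), (89, 38), (89, 50), (89, 32), (89, 55), (89, 53), (89, 52), (90, 46), (90, 54), (90, 54), (91, 56), (92, 55)]
```

move_arm([
  {"gripper": -1, "xyz": [0.2, 0, -0.5], "angular": [0, 0, 0]},
  {"gripper": -1, "xyz": [0.5, 0, -0.8], "angular": [0, 0, 0]},
  {"gripper": -1, "xyz": [1.1, 0, -0.85], "angular": [0, 0, 0]},
  {"gripper": -1, "xyz": [1.7, 0, -0.85], "angular": [0, 0, 0]},
  {"gripper": -1, "xyz": [2.3, 0, -0.85], "angular": [0, 0, 0]},
  {"gripper": -1, "xyz": [2.3, 0, -0.85], "angular": [0, 0, 0]},
])

```text
clock: 14.85
position: [631.5, 10.7, 127.6]
ee_rot: [0.03, 0.995, 0.1, 0.003]
contact_force: [0.2, 0.6, 0.4]
gripper_width: -0.1
```

```bash
python3 - <<'E'
from h import *
tcp();c,im,d=grab('wrist','w11')
P=cloud(c,d);C=M.inv().apply((P-O).reshape(-1,3)).reshape(P.shape)
for y in (87,107,127):
  m=(d>0)&(abs(C[...,1]-y)<3)&(C[...,0]>40)&(C[...,0]<130)&(C[...,2]<60)&(C[...,2]>5);q=C[m];q=q[np.argsort(q[:,0])];print(y,[(round(a),round(z)) for a,_,z in q[::max(1,len(q)//25)]])
E
```

```text
t 14.85 tcp in chute [ 81.2 107.7  46.9] F [0.1 0.7 0.3] w -0.1 roterr [ 0.    -0.    -0.001]
87 [(40, 26), (41, 25), (43, 25), (45, 23), (46, 25), (47, 25), (49, 25), (52, 24), (53, 24), (55, 13), (57, 23), (59, 10), (61, 22), (64, 21), (67, 20), (70, 19), (71, 17), (73, 19), (75, 19), (77, 15), (79, 17), (81, 15), (83, 15), (86, 15), (88, 14), (91, 12)]
107 [(40, 26), (41, 25), (43, 25), (44, 24), (45, 22), (46, 25), (47, 25), (49, 25), (53, 15), (54, 18), (55, 19), (56, 22), (56, 25), (57, 25), (59, 24), (70, 60), (71, 54), (71, 54), (71, 53), (80, 8), (80, 11), (81, 10), (81, 13), (82, 16), (82, 22), (83, 24)]
127 [(40, 26), (41, 25), (43, 26), (44, 23), (46, 25), (47, 26), (49, 25), (51, 25), (53, 15), (54, 24), (56, 22), (58, 10), (60, 21), (63, 19), (66, 20), (68, 18), (70, 17), (72, 20), (74, 18), (75, 18), (78, 16), (80, 17), (82, 16), (84, 14), (86, 14), (89, 13)]
```

The loop lies over the hook: the bar is at about (47.5, 23.5) in chute x–z, above the post at x≈57. Now I'll move to the inner side of the lever.

move_arm([
  {"gripper": -1, "xyz": [0, -0.05, -1.3], "angular": [0, 0, 0]},
  {"gripper": -1, "xyz": [1.5, -0.05, -1.3], "angular": [0, 0, 0]},
  {"gripper": -1, "xyz": [2.2, -0.05, -0.5], "angular": [0, 0, 0]},
  {"gripper": -1, "xyz": [2.2, -0.05, 1.1], "angular": [0, 0, 0]},
  {"gripper": -1, "xyz": [2.2, -0.05, 1.1], "angular": [0, 0, 0]},
])

```text
clock: 15.52
position: [609.2, 13.8, 114.4]
ee_rot: [0.03, 0.995, 0.1, 0.001]
contact_force: [-0.1, 0.5, -0.2]
gripper_width: -0.1
```

```bash
python3 - <<'E'
from h import *
tcp();go(72,107,36);go(101,107,22)
E
```

```text
t 15.53 tcp in chute [ 58.7 106.8  33.6] F [-0.1  0.4 -0.3] w -0.1 roterr [0.001 0.004 0.   ]
xyz cm [-1.33  0.02 -0.25] ang [-0.001 -0.004 -0.   ] rows>= 0.2
xyz cm [-4.23  0.02  1.14] ang [-0.001 -0.004 -0.   ] rows>= 0.7
```

move_arm([
  {"gripper": -1, "xyz": [-1.3, 0, -0.2], "angular": [0, 0, 0]},
  {"gripper": -1, "xyz": [-1.9, 0, -0.1], "angular": [0, 0, 0]},
  {"gripper": -1, "xyz": [-2.5, 0, 0.0], "angular": [0, 0, 0]},
  {"gripper": -1, "xyz": [-3.0, 0, 0.25], "angular": [0, 0, 0]},
  {"gripper": -1, "xyz": [-3.5, 0, 0.5], "angular": [0, 0, 0]},
  {"gripper": -1, "xyz": [-3.9, 0, 0.8], "angular": [0, 0, 0]},
  {"gripper": -1, "xyz": [-4.3, 0, 1.15], "angular": [0, 0, 0]},
  {"gripper": -1, "xyz": [-4.3, 0, 1.15], "angular": [0, 0, 0]},
])

```text
clock: 16.52
position: [653.2, 13.4, 105.0]
ee_rot: [0.03, 0.995, 0.1, 0.003]
contact_force: [-1.8, -0.3, 1.3]
gripper_width: -0.1
```

```bash
python3 - <<'E'
from h import *
tcp();c,im,d=grab('wrist','w12')
P=cloud(c,d);C=M.inv().apply((P-O).reshape(-1,3)).reshape(P.shape)
for y in (87,97,117):
  m=(d>0)&(abs(C[...,1]-y)<3)&(C[...,0]>40)&(C[...,0]<130)&(C[...,2]<60)&(C[...,2]>-8);q=C[m];q=q[np.argsort(q[:,0])];print(y,[(round(a),round(z)) for a,_,z in q[::max(1,len(q)//25)]])
E
```

```text
t 16.52 tcp in chute [102.7 107.1  23.9] F [-1.8 -0.1  1.3] w -0.1 roterr [ 0.  0. -0.]
87 [(40, 24), (42, 25), (43, 26), (45, 24), (47, 22), (49, 20), (51, 18), (52, 20), (55, 20), (57, 11), (59, 18), (62, 17), (64, 17), (66, 16), (68, -3), (70, 13), (72, 15), (76, 12), (78, 9), (80, 13), (83, 10), (86, 10), (89, 9), (92, 7), (94, 6), (98, 5)]
97 [(40, 24), (42, 25), (44, 24), (47, 21), (50, 19), (52, 20), (54, 20), (57, 25), (61, 24), (68, 0), (73, -4), (79, 2), (82, 2), (86, 6), (88, 7), (91, 8), (93, 11), (96, 39), (96, 31), (96, 33), (96, 52), (96, 12), (96, 41), (97, 40), (100, 16)]
117 [(40, 27), (42, 24), (44, 24), (47, 22), (50, 19), (52, 21), (54, 21), (57, 15), (59, 12), (67, 1), (71, -3), (77, 2), (82, 5), (86, 6), (88, 7), (91, 8), (93, 10), (95, 36), (96, 52), (96, 38), (96, 33), (96, 48), (96, 43), (97, 52), (99, 14), (103, 17)]
```

View pics/w12.png

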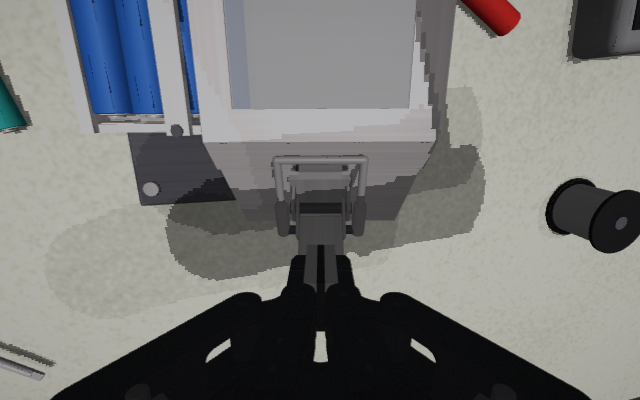

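The loop bar (320,160) is drawn against the hook post and the lever is partly down. I'll push it on past the toggle.

move_arm([
  {"gripper": -1, "xyz": [-0.4, 0, 1.0], "angular": [0, 0, 0]},
  {"gripper": -1, "xyz": [-0.8, 0, 1.7], "angular": [0, 0, 0]},
  {"gripper": -1, "xyz": [-1.2, 0, 2.3], "angular": [0, 0, 0]},
  {"gripper": -1, "xyz": [-1.6, 0, 2.9], "angular": [0, 0, 0]},
  {"gripper": -1, "xyz": [-1.8, 0, 3.5], "angular": [0, 0, 0]},
  {"gripper": -1, "xyz": [-1.7, 0, 4.1], "angular": [0, 0, 0]},
  {"gripper": -1, "xyz": [-1.5, 0, 4.6], "angular": [0, 0, 0]},
  {"gripper": -1, "xyz": [-1.4, 0, 5.0], "angular": [0, 0, 0]},
  {"gripper": -1, "xyz": [-1.4, 0, 5.0], "angular": [0, 0, 0]},
])

```text
clock: 17.7
position: [669.0, 21.7, 59.8]
ee_rot: [0.029, 0.995, 0.099, 0.005]
contact_force: [-2.6, -3.1, 11.4]
gripper_width: 0.5
```

```bash
cat > latch.py <<'E'
from h import *
import sys
tcp();c,im,d=grab('wrist',sys.argv[1])
P=cloud(c,d);C=M.inv().apply((P-O).reshape(-1,3)).reshape(P.shape)
for y in (87,98,107,116):
  m=(d>0)&(abs(C[...,1]-y)<3)&(C[...,0]>40)&(C[...,0]<130)&(C[...,2]<60)&(C[...,2]>-45);q=C[m];q=q[np.argsort(q[:,0])];print(y,[(round(a),round(z)) for a,_,z in q[::max(1,len(q)//25)]])
E
python3 latch.py w13
```

```text
t 17.7 tcp in chute [118.  107.2 -22.2] F [-2.4 -0.9 11.8] w 0.5 roterr [ 0.001 -0.004 -0.003]
87 [(40, 23), (42, 25), (43, 23), (45, 24), (47, 21), (49, 20), (51, 17), (53, 21), (56, 19), (59, 18), (62, 2), (65, 0), (68, -3), (71, -6), (74, 4), (77, 1), (81, -1), (86, -4), (93, -9), (107, 26), (108, 59), (109, 31), (111, 29), (112, 27), (114, 33), (121, 35)]
98 [(40, 25), (42, 25), (45, 23), (48, 21), (51, 18), (53, 20), (57, 24), (60, 25), (70, -1), (77, -9), (81, -13), (84, -16), (90, -1), (100, 59), (101, 58), (101, 56), (101, 60), (102, 54), (102, 43), (104, -15), (106, 31), (106, 33), (107, 35), (111, 1), (111, 8), (114, -23)]
107 [(40, 24), (42, 23), (45, 24), (48, 20), (51, 18), (54, 21), (56, 23), (59, 25), (67, 2), (73, -4), (80, -12), (83, -14), (89, -1), (98, -11), (106, 32), (107, -15), (107, 57), (107, 5), (108, -1), (108, 56), (108, 54), (111, 15), (115, 16), (120, 15), (125, 14), (129, 16)]
116 [(40, 24), (42, 24), (45, 23), (48, 21), (51, 16), (53, 22), (57, 24), (60, 24), (70, -1), (77, -8), (81, 3), (85, 2), (91, -3), (100, 51), (101, 54), (101, 55), (101, 48), (102, 44), (102, 52), (105, 22), (106, 34), (106, 26), (107, 17), (109, -20), (111, 1), (115, -24)]
```

move_arm([
  {"gripper": -1, "xyz": [0, 0, 0.2], "angular": [0, 0, 0]},
  {"gripper": -1, "xyz": [0, 0, 0.3], "angular": [0, 0, 0]},
])

```text
clock: 18.0
position: [669.1, 21.7, 59.5]
ee_rot: [0.028, 0.995, 0.099, 0.005]
contact_force: [-7.6, -4.4, 24.1]
gripper_width: 0.0
```

move_arm([
  {"gripper": -1, "xyz": [-0.1, 0, -1], "angular": [0, 0, 0]},
  {"gripper": -1, "xyz": [-0.3, 0, -4], "angular": [0, 0, 0]},
  {"gripper": -1, "xyz": [1.7, 0, -9], "angular": [0, 0, 0]},
  {"gripper": -1, "xyz": [7, 0, -13], "angular": [0, 0, 0]},
  {"gripper": -1, "xyz": [11, 0, -16], "angular": [0, 0, 0]},
  {"gripper": -1, "xyz": [11, 0, -16], "angular": [0, 0, 0]},
  {"gripper": -1, "xyz": [11, 0, -16], "angular": [0, 0, 0]},
])

```text
clock: 18.88
position: [556.1, -1.9, 210.0]
ee_rot: [0.03, 0.995, 0.1, 0.003]
contact_force: [0.7, -0.5, -0.4]
gripper_width: 0.1
```

```bash
python3 latch.py w14; python3 - <<'E'
from h import *
c,im,d=load('w14');P=cloud(c,d);C=M.inv().apply((P-O).reshape(-1,3)).reshape(P.shape)
m=(d>0)&(abs(C[...,1]-107)<10)&(C[...,0]>86)&(C[...,0]<110)&(C[...,2]<10)&(C[...,2]>-30);q=C[m]
k=np.polyfit(q[:,0],q[:,2],1);print('lever face slope deg',np.degrees(np.arctan(k[0])),'z@100',np.polyval(k,100),len(q))
b=(d>0)&(abs(C[...,1]-75)<12)&(C[...,0]>62)&(C[...,0]<100)&(C[...,2]<10);q=C[b];k=np.polyfit(q[:,0],q[:,2],1);print('shoulder',np.degrees(np.arctan(k[0])),np.polyval(k,100))
# side overview
c,im,d=grab('side','s14'); hs=np.hstack([im[100:400,200:460]]);cv2.imwrite('pics/fin.png',np.hstack([cv2.resize(load('w14')[1],(400,250)),cv2.resize(hs,(217,250))]))
c,im,d=grab('top','t14')
E
```

```text
t 18.88 tcp in chute [  6.7 107.2 131. ] F [ 0.8 -0.5 -0.3] w 0.1 roterr [-0.    -0.001 -0.   ]
87 [(40, 25), (41, 26), (41, 25), (42, 25), (43, 26), (43, 24), (44, 24), (46, 23), (46, 22), (48, 20), (50, 18), (51, 22), (51, 19), (52, 21), (52, 16), (52, 21), (53, 22), (53, 21), (55, 19), (58, 18), (60, 16), (61, 14), (64, 12), (65, -1), (69, -6), (74, -10)]
98 [(40, 25), (40, 25), (40, 24), (41, 24), (41, 25), (41, 25), (41, 24), (42, 25), (42, 25), (42, 24), (42, 24), (43, 25), (43, 25), (43, 24), (44, 24), (44, 24), (45, 24), (45, 23), (46, 23), (46, 22), (46, 22), (48, 21), (48, 20), (48, 20), (48, 19), (50, 19), (50, 18), (50, 18), (51, 21), (52, 17), (52, 16), (52, 20), (52, 21)]
107 [(40, 25), (40, 25), (41, 24), (41, 23), (41, 25), (41, 25), (41, 24), (42, 26), (42, 25), (42, 25), (42, 24), (43, 25), (43, 24), (43, 24), (44, 24), (44, 24), (45, 23), (45, 23), (46, 22), (46, 22), (46, 21), (48, 21), (48, 21), (48, 20), (48, 19), (50, 19), (50, 19), (50, 18), (51, 17), (52, 16), (52, 16), (52, 15)]
116 [(40, 25), (40, 25), (40, 25), (40, 24), (41, 26), (41, 25), (41, 24), (42, 25), (42, 25), (42, 25), (42, 24), (43, 25), (43, 24), (43, 24), (44, 24), (44, 24), (45, 23), (45, 23), (46, 22), (46, 21), (47, 21), (47, 21), (48, 20), (48, 19), (49, 19), (50, 19), (50, 18), (50, 17), (51, 17), (51, 17), (52, 16), (52, 16)]Traceback (most recent call last):
  File "<stdin>", line 4, in <module>
    raise TypeError("expected non-empty vector for x")
TypeError: expected non-empty vector for x
```

View pics/w14.png

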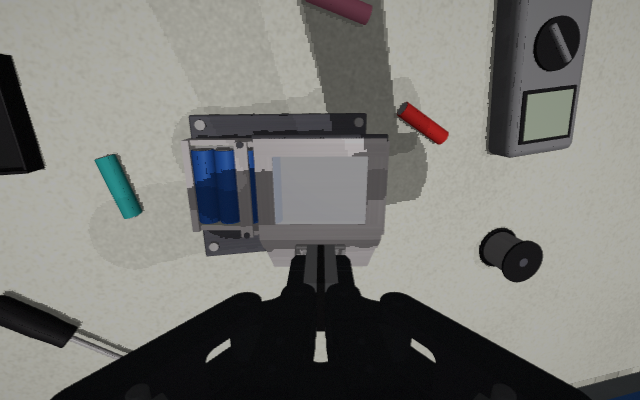

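The cover is shut and the cells are home, but the fingers hide the latch. I'll shift sideways for a clear check.

move_arm([
  {"gripper": -1, "xyz": [0, 0, -5], "angular": [0, 0, 0]},
  {"gripper": -1, "xyz": [-1, 5, -7], "angular": [0, 0, 0]},
  {"gripper": -1, "xyz": [-2, 10, -7], "angular": [0, 0, 0]},
  {"gripper": -1, "xyz": [-2, 10, -7], "angular": [0, 0, 0]},
  {"gripper": -1, "xyz": [-2, 10, -7], "angular": [0, 0, 0]},
])

```text
clock: 19.55
position: [581.2, 80.9, 296.6]
ee_rot: [0.03, 0.995, 0.099, 0.001]
contact_force: [-0.0, -0.6, -0.3]
gripper_width: -0.0
```

```bash
python3 - <<'E'
from h import *
tcp();c,im,d=grab('wrist','w15');P=cloud(c,d);C=M.inv().apply((P-O).reshape(-1,3)).reshape(P.shape)
for nm,lo,hi,x0,x1 in [('lever',98,116,88,108),('lever tip',98,116,108,118),('shoulder',62,80,66,100)]:
    m=(d>0)&(C[...,1]>lo)&(C[...,1]<hi)&(C[...,0]>x0)&(C[...,0]<x1)&(C[...,2]<10)&(C[...,2]>-40);q=C[m]
    if len(q)>4: k=np.polyfit(q[:,0],q[:,2],1);print(nm,len(q),'deg',np.degrees(np.arctan(k[0])).round(1),'offset (x+z)/1.41',((q[:,0]+q[:,2])/1.414).mean().round(1))
for y in (87,107):
  m=(d>0)&(abs(C[...,1]-y)<2)&(C[...,0]>44)&(C[...,0]<122)&(C[...,2]<60)&(C[...,2]>-45);q=C[m];q=q[np.argsort(q[:,0])];print(y,[(round(a),round(z)) for a,_,z in q[::max(1,len(q)//25)]])
m=(d>0)&(abs(C[...,0])<30)&(abs(C[...,1]-107)<45)&(C[...,2]<60);print('cover z',np.percentile(C[m][:,2],[5,50,95]).round(1))
bl=cv2.inRange(cv2.cvtColor(im,cv2.COLOR_BGR2HSV),(105,100,20),(130,255,255))>0
print('cells',[(y,round(float(C[bl&(d>0)&(abs(C[...,1]-y)<1.5)&(C[...,2]<30)][:,2].max()),1)) for y in (9,18,28,36) if (bl&(d>0)&(abs(C[...,1]-y)<1.5)&(C[...,2]<30)).any()])
uv=proj(c,O+M.apply([85,107,0]));print(uv);u,v=uv.astype(int)
k=im[max(0,v-75):v+75,max(0,u-100):u+100];cv2.imwrite('pics/w15c.png',cv2.resize(k,None,fx=4,fy=4,interpolation=cv2.INTER_CUBIC)[:600,:800])
c,im,d=grab('top','t15');P=cloud(c,d);m=(d>0)&(abs(P[...,0]-479)<45)&(abs(P[...,1]+291)<55)&(P[...,2]>45)&(P[...,2]<90);print('tray cell',m.sum(),P[m].mean(0).round(1))
a=load('top0')[1];b=im
for nm,(y0,y1,x0,x1) in dict(meter=(215,306,170,222),spool=(142,180,182,222),driver=(128,188,405,468)).items(): print(nm,np.abs(a[y0:y1,x0:x1].astype(int)-b[y0:y1,x0:x1]).mean().round(1))
E
```

```text
t 19.55 tcp in chute [ 26.7 206.9 199.2] F [-0.  -0.6 -0.2] w -0.0 roterr [ 0.001  0.003 -0.   ]
lever 148 deg -43.6 offset (x+z)/1.41 61.9
lever tip 80 deg -20.4 offset (x+z)/1.41 63.6
shoulder 203 deg -45.2 offset (x+z)/1.41 45.2
87 [(45, 25), (46, 23), (48, 21), (50, 18), (51, 17), (52, 20), (55, 20), (56, 19), (58, 17), (59, 16), (61, 15), (62, 1), (63, 1), (64, 12), (65, -2), (67, -3), (68, 9), (69, 7), (71, -7), (73, 5), (74, 1), (75, 3), (76, -11), (77, 3), (79, -15), (82, -1), (84, -3), (88, -7), (92, -10)]
107 [(45, 24), (47, 21), (48, 19), (51, 21), (52, 20), (53, 21), (55, 23), (56, 22), (58, 24), (59, 24), (70, -3), (74, -7), (78, -10), (80, -12), (81, 3), (82, -14), (84, 2), (85, 2), (88, -3), (89, -2), (93, -5), (97, -9), (103, -15), (108, -20), (111, -22), (115, -23)]
cover z [23.  24.3 25.6]
cells [(9, 20.2), (18, 17.1), (28, 20.3), (36, 17.2)]
[233.78464054 223.62157388]
tray cell 75 [ 478.7 -290.8   62.5]
meter 41.2
spool 51.2
driver 14.0
```

View pics/w15c.png

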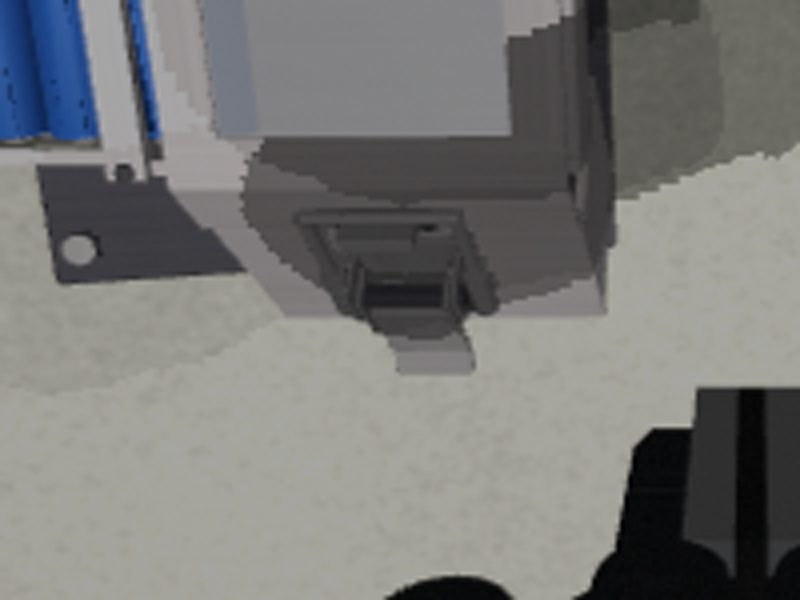

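The last view shows the bar (380,215) behind the hook post and the lever lying down along the shoulder. The measured lever face is at −43.6° against 45° for fully home, so I'm handing in.

```bash
python3 -c "
from bench import arm
print(arm.job_done(), arm.read_state()['clock'])"
```

```text
the job is handed in; nothing more can be done
the job is handed in; nothing more can be done
```

The job is done and handed in, at about 20 s of robot time.

- **Reject cell:** I lifted out the jammed cell and set it down standing in the middle of the reject tray. It touched down at about 5 N before I released it. In the last top-camera frame it was still standing at about (479, −291).
- **Cells in the chute:** After the lift, cells showed at y ≈ 9, 28 and 64 mm, matching home for cells 1, 2 and 4. Cell 3 was hidden under the strap. After latching, cells 1 and 2 were still home.
- **Cover and latch:**
  - The cover's top face reads z ≈ 24–25 mm, so it is shut.
  - The loop bar lies on the upper-edge side of the hook post, drawn tight.
  - The lever face measures −43.6°, against −45° for fully home; after release it stayed down by itself. I pressed it home with up to about 25 N.

**What did not go cleanly:**
- The first try at flipping the loop slipped under the fingertip. The second try, with the tip kept lower, worked.
- My before-and-after picture check on the multimeter, spool and screwdriver was inconclusive. Their patches differed (41, 51 and 14 grey levels), which I put down to the arm and its shadow being in that view. No move went near them, and they looked undisturbed in the wrist pictures.

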